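# Snap the lid of the biscuit box shut

### The job

The lid has been laid on the glass biscuit box but its blue rim has not been snapped down. Press around the rim with the fingertips, one blue section after another, until all four sections have clicked fully down, then take the hand away. Only press: leave the box standing where it is, do not lift it or push it across the counter, and leave the spice jar, mug and bowl alone.

Things in the scene. Friction and masses are not known exactly. Their poses are not given: they have to be found in the camera images.
- box: Loose glass food box, 0.9 to 1.1 kg, 190 mm long (x), 140 mm wide (y), any yaw. Origin: centre of its underside, z up. Glass 58 mm high. On it a white lid panel (154 x 104 mm) and four white corner blocks (18 mm square), fixed to the box, tops at 72 mm. Between the corners, one on each side, four blue rim sections 18 mm wide, tops at 83 mm open (all start so), 74 mm shut.
- sec_a_top (a point): Centre of the top face of blue rim section a, on the box's -x side (88 mm from the box centre); 18 mm along box x, 100 mm along box y. The point moves down with the section.
- sec_b_top (a point): Centre of the top face of blue rim section b, on the box's +y side (63 mm from the box centre); 150 mm along box x, 18 mm along box y. The point moves down with the section.
- sec_c_top (a point): Centre of the top face of blue rim section c, on the box's +x side (88 mm from the box centre); 18 mm along box x, 100 mm along box y. The point moves down with the section.
- sec_d_top (a point): Centre of the top face of blue rim section d, on the box's -y side (63 mm from the box centre); 150 mm along box x, 18 mm along box y. The point moves down with the section.
- sec_a (a joint): How far section a is pressed straight down: 0 open, 0.009 m clicked shut. Bistable: the push needed grows from about 1 N to 7 or 8 N after 2 to 3 mm; past half of the travel it snaps down by itself and stays; let go before that, it springs back up.
- sec_b (a joint): How far section b is pressed straight down: 0 open, 0.009 m clicked shut. Bistable: the push needed grows from about 1 N to 7 or 8 N after 2 to 3 mm; past half of the travel it snaps down by itself and stays; let go before that, it springs back up.
- sec_c (a joint): How far section c is pressed straight down: 0 open, 0.009 m clicked shut. Bistable: the push needed grows from about 1 N to 7 or 8 N after 2 to 3 mm; past half of the travel it snaps down by itself and stays; let go before that, it springs back up.
- sec_d (a joint): How far section d is pressed straight down: 0 open, 0.009 m clicked shut. Bistable: the push needed grows from about 1 N to 7 or 8 N after 2 to 3 mm; past half of the travel it snaps down by itself and stays; let go before that, it springs back up.
- spice: Bystander: amber spice jar with steel cap, 48 mm across, 95 mm high, loose. Origin: centre of its underside.
- mug: Bystander: blue mug, 80 mm across, 90 mm high, handle on its +y side, loose. Origin: centre of its underside.
- bowl: Bystander: white bowl, 120 mm across, 50 mm high, loose. Origin: centre of its underside.

How it is judged:
By the outcome, as a careful person would: the job done as asked, in the order asked, and still so for the second after the job is handed in, with the robot touching nothing.
It also fails if it takes over 40 s, if anything falls off the work surface, if the arm or the gripper's body presses on something with over 40 N, if the wrist force passes 120 N, or if a joint passes its speed limit or range.

### The arm

A 6-joint arm with a two-finger parallel gripper is mounted at the origin on the work surface. World frame = base frame: x ahead of the robot, y to its left, z up, the work surface at z = 0. Lengths are in m, angles in rad, forces in N, time in s.
With the tool pointing down it reaches from about 0.35 to 0.95 m from the base axis. Payload 17.4 kg.
Tool frame: the origin (TCP) lies at the very end of the fingers, on their centre line; the grasp point (between the pads) lies 19 mm behind it; z points along the fingers, y is the line along which they close (so a half turn about z gives the same grasp; the last joint's range is limited). The gripper opens to 93 mm and grips with 3 to 60 N. Pads are 15 mm wide; open, the fingers measure 128 mm over their backs; the gripper's body (75 mm by 188 mm) begins 65 mm behind the grasp point.
Start: joints at [-1.374, 0.116, 1.442, -0, 1.584, -0.038], TCP at [0.157, -0.656, 0.219] pointing down, gripper open.
Joint ranges: [-2.83, 2.83], [-0.83, 2.19], [0.07, 2.5], [-1.14, 4.28], [0.01, 3], [-2.97, 2.97]. Speed limits (rad/s): [1.89, 1.89, 2.22, 3.14, 3.14, 3.14].

### API

Orientations are given as a 3x3 rotation matrix whose columns are the frame's x, y, z axes.
In Python, from station import env, telemetry, eyes gives the robot as it stands. Calls block until the motion is done:
- env.move_ptp(position, orientation): joint-space move of the TCP to a pose.
- env.move_straight(position, rot=None, max_speed=0.15, force_limit=None): straight line of the TCP; rot=None keeps the orientation; max_speed is the mean speed in m/s. With force_limit (N) it stops when the force on the tool has changed by that much, and returns True; else False.
- env.goto_joints(angles): joint-space move.
- env.open_jaws() and env.close_gripper(squeeze=None): open the fingers fully, or close them until they stop; squeeze is the grip in N (None keeps the last).
- env.pause(seconds).
- env.ik(position, orientation): joint angles nearest the present ones, or None.
- telemetry.state(): the state.
- eyes.snapshot(name): name is "side" or "top" or "wrist"; returns a dict with "image" (420x560x3 uint8, blue, green, red), "z_map" (420x560 float32, m along the optical axis (not along the pixel's ray), 0 where there is no reading), "fovy" (degrees; the focal length in pixels is half the picture's height over the tangent of half this angle, whatever the lens; pixels are square), "cx", "cy" (the principal point, pixels), "k1" (the pictures are not rectified: a ray, as slopes to the right and down, at radius r is drawn at 1 + k1 r^2 times it, then the intrinsics apply), "position" and "orientation" of the camera in the world; the wrist camera has in their place "mount" (4x4, takes a point from camera to tool coordinates, whose origin is the TCP and whose axes are the flange's). Camera axes: x right, y down, z forward; pixel columns grow to the right and rows downward; lengths in m; the calibration is good to about 2 mm. A picture is of the moment at which its call begins: read the wrist's pose just before it.
A pose or a line that the arm cannot do raises env.PlanningError and nothing moves.
- env.close_job(): hands the job in; it is judged then, once.
The state is a dict: "t": time; "qpos": joint angles; "joint_velocities": joint speeds; "effort": joint torques, N m; "eef_pos": TCP position; "tcp_rot": TCP orientation; "ft_force": force on the tool from outside, world axes, zero at the start; "moment": the same for the moment, N m; "opening": finger opening in m; "grip_force": force on a finger pad.
Only numpy, scipy, OpenCV 4.12 (cv2) and the standard library are available. Lean on these libraries where they do the work, as an engineer would, in place of code of your own. Each camera call takes 0.05 s, during which the arm holds its last target. There are 200 camera calls.

## Working session

There is one attempt and no reset: what is moved stays moved. The work goes in short steps, each a Python script; the robot and the scene stay as the last script left them, time stands still between calls to the robot, and variables do not carry over. Pictures are saved under pics/ and viewed, at most 10 in all, crops included, and the job is handed in when it is done.

```bash
mkdir -p pics; ls; cat > h.py <<'E'
import numpy as np, cv2
from station import env, telemetry, eyes
def rays(s,uv):
    f=210/np.tan(np.radians(s["fovy"])/2)
    K=np.array([[f,0,s["cx"]],[0,f,s["cy"]],[0,0,1]])
    p=cv2.undistortPoints(np.float64(uv).reshape(-1,1,2),K,np.array([s["k1"],0,0,0.]))[:,0]
    return np.c_[p,np.ones(len(p))]
def pts(s,uv,z):
    R=np.array(s["orientation"]);o=np.array(s["position"])
    d=rays(s,uv)@R.T
    return o+d*((z-o[2])/d[:,2])[:,None]
E
python3 - <<'E'
from h import *
for n in("top","side"):
    s=eyes.snapshot(n);cv2.imwrite(f"pics/{n}0.png",s["image"])
    print(n,s["fovy"],s["cx"],s["cy"],s["k1"],s["position"],np.round(s["orientation"],3).tolist())
print(telemetry.state())
E
```

```text
pics
top 56.10620015500965 283.82788328859556 211.7729811913849 -0.08240631508752677 [ 0.47367062 -0.00932889  0.99045326] [[-0.006, -0.997, 0.077], [-1.0, 0.005, -0.006], [0.005, -0.077, -0.997]]
side 44.51099269746694 278.6630522272593 207.74079182363408 0.0026277060673984666 [0.43889884 1.11961645 0.71586516] [[-0.996, -0.035, 0.086], [-0.093, 0.485, -0.87], [-0.011, -0.874, -0.486]]
{'t': 0.1, 'qpos': array([-1.37380385e+00,  1.16427061e-01,  1.44216890e+00, -1.97997892e-05,
        1.58401425e+00, -3.78190523e-02]), 'joint_velocities': array([-6.59375716e-04, -2.06251106e-03, -4.89697153e-04, -8.25609075e-04,
        1.44167888e-06, -5.22496236e-04]), 'effort': array([ 2.12374856e-03, -7.22895098e+01, -6.23867440e+01,  7.81822787e-02,
        2.27700145e-02, -8.73099157e-05]), 'eef_pos': array([ 0.15698335, -0.65630826,  0.21800476]), 'tcp_rot': array([[ 9.72558268e-01,  2.32659339e-01, -2.18571828e-04],
       [ 2.32659441e-01, -9.72557760e-01,  9.93999846e-04],
       [ 1.86896190e-05, -1.01757557e-03, -9.99999482e-01]]), 'ft_force': array([-0.37900652, -0.02819291, -0.37846219]), 'moment': array([-0.01534007, -0.00408381,  0.03417317]), 'grip_force': 0.0, 'opening': 0.09281632551782015}
```

View pics/top0.png

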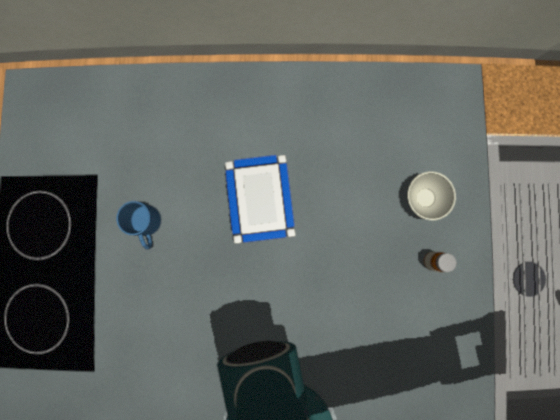

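View pics/side0.png

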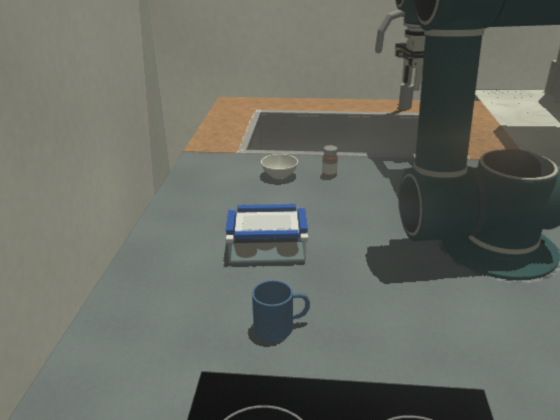

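The top view shows the box rim centred near pixel (260,199), with its long side roughly up the image (world x) and corners at (229,166), (282,159), (291,233) and (238,239). The mug is at (136,219), the bowl at (431,196) and the spice jar at (441,262), all well clear. The side view agrees, with all four sections raised.

```bash
cat >> h.py <<'E'
def box(s,z=0.083,near=None):
    """centre, yaw (long axis), sizes and per-section centres from the saturated blue rim"""
    hsv=cv2.cvtColor(s["image"],cv2.COLOR_BGR2HSV)
    m=cv2.inRange(hsv,(105,190,90),(125,255,255))
    m=cv2.morphologyEx(m,cv2.MORPH_OPEN,np.ones((2,2)))
    cs=[c for c in cv2.findContours(m,cv2.RETR_EXTERNAL,cv2.CHAIN_APPROX_NONE)[0] if cv2.contourArea(c)>80]
    out=[]
    for c in cs:
        p=pts(s,c[:,0].astype(float),z)[:,:2]
        (x,y),wh,a=cv2.minAreaRect(np.float32(p*1000))
        b=cv2.boxPoints(((x,y),wh,a)); e=b[1]-b[0],b[2]-b[1]
        l=max(e,key=np.linalg.norm)
        out.append((x/1e3,y/1e3,max(wh),min(wh),np.degrees(np.arctan2(l[1],l[0]))%180))
    return np.array(out)
E
python3 - <<'E'
from h import *
s=eyes.snapshot("top")
print(np.round(box(s),4))
E
```

```text
[[ 4.863000e-01  3.020000e-02  9.601460e+01  1.395450e+01  9.640750e+01]
 [ 5.654000e-01  1.024000e-01  1.456938e+02  1.695480e+01  6.659000e+00]
 [ 5.807000e-01 -2.240000e-02  1.458132e+02  1.423450e+01  6.573900e+00]
 [ 6.598000e-01  4.990000e-02  9.519780e+01  1.594970e+01  9.648710e+01]]
```

All four sections match the given sizes: spacings are 174.6 and 125.7 mm against 176 and 126, and the yaw is 6.6°. I'll check once with the wrist camera from above.

```bash
cat >> h.py <<'E'
def rot(yaw):  # tool down, tool x at yaw
    c,s=np.cos(yaw),np.sin(yaw); return np.array([[c,s,0],[s,-c,0],[0,0,-1.]])
def wrist():
    st=telemetry.state(); s=eyes.snapshot("wrist")
    T=np.eye(4);T[:3,:3]=st["tcp_rot"];T[:3,3]=st["eef_pos"];T=T@np.array(s["mount"])
    s["position"],s["orientation"]=T[:3,3],T[:3,:3]; return s
E
python3 - <<'E'
from h import *
env.close_gripper(squeeze=5)
env.move_ptp([0.573,0.040,0.32],rot(np.radians(6.6)))
s=wrist();cv2.imwrite("pics/w0.png",s["image"])
print(np.round(box(s),4)); st=telemetry.state();print(st["t"],st["eef_pos"],st["qpos"],st["opening"],s["position"])
E
```

```text
[]
4.525 [0.57307473 0.0394416  0.31987439] [ 2.43458536e-02 -1.11350560e-01  1.50724961e+00 -6.95494059e-05
  1.74587203e+00  1.48069209e+00] 0.00035900603275908156 [0.65105411 0.04867212 0.48533788]
```

View pics/w0.png

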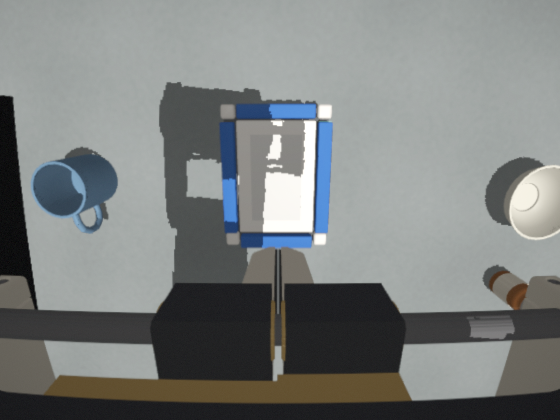

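The wrist view shows the whole open rim, with sections near (277,111), (229,178), (323,178) and (275,241) and the mug far left. My mask was too strict, so I'll loosen it for this view.

```bash
sed -i 's/(105,190,90),(125,255,255)/(100,180,60),(128,255,255)/' h.py
python3 - <<'E'
from h import *
s=wrist()
h=cv2.cvtColor(s["image"],cv2.COLOR_BGR2HSV)
print([h[v,u].tolist() for u,v in((277,111),(229,178),(323,178),(275,241),(80,190))])
print(np.round(box(s),4))
E
```

```text
[[107, 153, 220], [108, 169, 163], [107, 155, 221], [107, 160, 217], [103, 81, 194]]
[]
```

```bash
sed -i 's/(100,180,60)/(100,135,60)/' h.py
python3 - <<'E'
from h import *
b=box(wrist())
print(np.round(b,4))
E
```

```text
[[ 4.899000e-01  3.050000e-02  9.830800e+01  1.810830e+01  9.661160e+01]
 [ 5.829000e-01 -2.090000e-02  1.462046e+02  1.833040e+01  6.787700e+00]
 [ 5.686000e-01  1.021000e-01  1.461933e+02  1.913810e+01  6.228600e+00]
 [ 6.615000e-01  5.030000e-02  9.791680e+01  1.694890e+01  9.668810e+01]]
```

```bash
cat >> h.py <<'E'
C=np.array([0.5745,0.0402]);Y=np.radians(6.57)
SEC=dict(a=((-.0885,0),0),b=((0,.0635),np.pi/2),c=((.0885,0),0),d=((0,-.0635),np.pi/2))
def press(n,lim=20):
    (x,y),t=SEC[n]; c,s=np.cos(Y),np.sin(Y)
    p=C+[c*x-s*y,s*x+c*y]; R=rot(Y+t)
    env.move_ptp([*p,0.125],R)
    env.move_straight([*p,0.088],max_speed=0.08)
    hit=env.move_straight([*p,0.0742],max_speed=0.015,force_limit=lim)
    st=telemetry.state(); print(n,hit,st["eef_pos"].round(4),st["ft_force"].round(1),st["t"])
    env.move_straight([*p,0.125],max_speed=0.1)
E
python3 - <<'E'
from h import *
press("a"); print(telemetry.state()["t"])
s=eyes.snapshot("side");cv2.imwrite("pics/s1.png",cv2.resize(s["image"][180:290,190:340],None,fx=4,fy=4))
E
```

```text
a False [0.4865 0.0301 0.0742] [-2.8  0.4  2.8] 7.1667
7.825
```

View pics/s1.png

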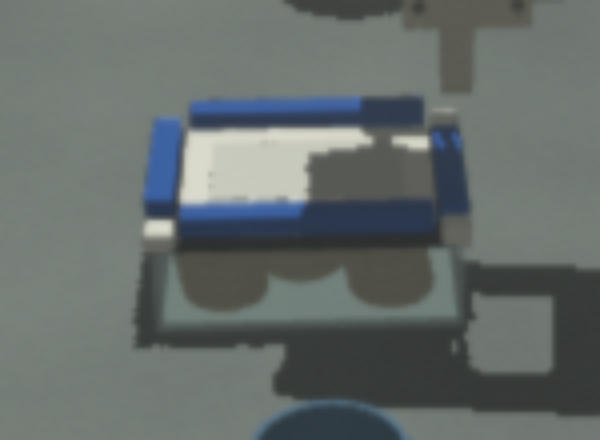

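Section a (right in this view, around (450,175)) is now flush with its corner blocks. The other three still stand proud and the box hasn't moved. Next are b, c and d.

```bash
python3 - <<'E'
from h import *
for n in "bcd": press(n)
env.move_straight(telemetry.state()["eef_pos"]+[0,0,.12],max_speed=0.15)
env.move_ptp([0.573,0.040,0.32],rot(Y))
s=wrist(); print(np.round(box(s,.074),4),telemetry.state()["t"])
f=210/np.tan(np.radians(s["fovy"])/2)
for n,((x,y),t) in SEC.items():   # height of each section from the depth map
    c,q=np.cos(Y),np.sin(Y); P=np.r_[C+[c*x-q*y,q*x+c*y],.074]
    v=s["orientation"].T@(P-s["position"]); a=v[:2]/v[2]; a=a*(1+s["k1"]*(a@a))
    u=np.round(f*a+[s["cx"],s["cy"]]).astype(int); d=np.median(s["z_map"][u[1]-2:u[1]+3,u[0]-2:u[0]+3])
    print(n,u,(s["position"]+s["orientation"]@(v/v[2]*d)).round(4))
k=eyes.snapshot("side");cv2.imwrite("pics/s2.png",cv2.resize(k["image"][180:290,190:340],None,fx=4,fy=4))
E
```

```text
b False [0.5671 0.1033 0.0742] [-2.9 -0.8  3.2] 10.85
c False [0.6623 0.0503 0.0743] [-2.   0.1  3.7] 14.5167
d False [ 0.5816 -0.0229  0.0742] [-2.5 -0.1  2.6] 18.3583
[[ 4.885000e-01  3.050000e-02  9.770670e+01  1.690560e+01  9.667750e+01]
 [ 5.820000e-01 -2.130000e-02  1.478665e+02  1.799030e+01  7.093800e+00]
 [ 5.683000e-01  1.020000e-01  1.463009e+02  1.863120e+01  6.330100e+00]
 [ 6.615000e-01  5.030000e-02  9.841520e+01  1.726530e+01  9.682590e+01]] 21.5
a [277 241] [0.4866 0.0301 0.074 ]
b [230 180] [0.5671 0.1034 0.0735]
c [277 111] [0.6624 0.0503 0.0735]
d [324 180] [ 0.5818 -0.0229  0.0742]
```

View pics/s2.png

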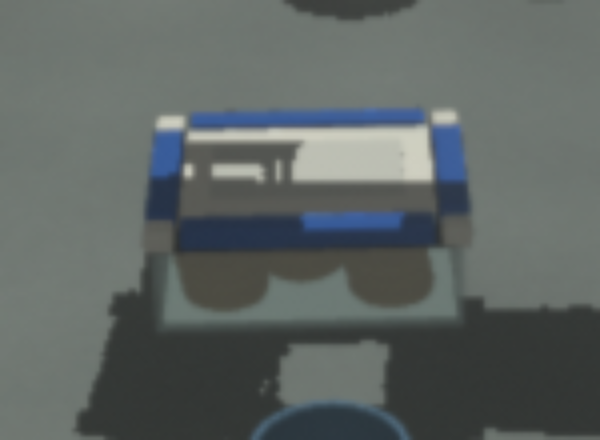

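All four sections now sit flush with the corner blocks, at depth readings of 73.5–74.2 mm (74 mm is shut). The box hasn't moved and the hand is clear of it.

```bash
python3 -c "
from h import *
print(env.close_job())"
```

```text
the job is handed in; nothing more can be done
None
```

All four blue rim sections are clicked fully down, the box stands where it was, the hand is clear, and the job was handed in at about 21.5 s on the robot's clock.

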